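Fit the missing suspension spring on the classroom rover

ROBOT

A 7-joint arm with a two-finger parallel gripper is mounted at the origin on the work surface. World frame = base frame: x ahead of the robot, y to its left, z up, the work surface at z = 0. Lengths are in m, angles in rad, forces in N, time in s.
With the tool pointing down it reaches from about 0.425 to 1.025 m from the base axis. Payload 9.4 kg.
Tool frame: the origin (TCP) lies midway between the tips of the shut fingers; the grasp point (between the pads) lies bot.hold_point_z behind it (bot.hold_point_z is the distance from the TCP to the grasp point, in m); x points along the fingers, y is the direction in which the jaws open and shut, and the axes are right-handed (so a half turn about x gives the same grasp; the last joint's range is limited). The gripper opens to 85 mm and grips with 20 to 120 N. Pads are 22 mm wide; open, the fingers measure 114 mm over their backs; the gripper's body (76 mm by 85 mm) begins 54 mm behind the grasp point. The pads swing forward as they close: fully open they stand 13 mm farther back than shut.
Start: joints at [1.185, 0.599, -0.003, 1.599, 0.002, 0.943, -0.08], TCP at [0.22, -0.691, 0.231] pointing down, gripper open.
Joint ranges: [-2.57, 2.57], [-0.35, 1.97], [-1.29, 1.29], [0.11, 2.56], [-1.05, 4.19], [0.11, 1.86], [-2.63, 2.63]. Speed limits (rad/s): [2.22, 2.22, 3.01, 3.01, 3.14, 3.14, 3.14].

INTERFACE

Orientations are given as [roll, pitch, yaw] about the fixed x, y, z axes, in that order (R = Rz(yaw) Ry(pitch) Rx(roll)).
In Python, from plant import bot, vision, finder gives the robot as it stands. The module is installed in compiled form; this text tells all that it offers.
- The arm moves only by the tool move_arm, never from a script. Its argument "targets" is text: rows parted by semicolons, each of 5 numbers parted by spaces: the opening, from 0 (shut) to 1 (fully open), then the shift along the tool's x, y, z in m, then the turn about the tool's x in rad. In form: hand tx ty tz spin; .... A call has 1 to 5 rows; each row shifts and turns the commanded pose from where the row before left it, along the tool's axes as they then stand; what a row does not reach is not made up. A row lasts 1/10 s, in which the tool goes at most 50 mm and 8.59 degrees, less where a joint would pass 70% of its speed; a pose out of reach is approached as far as the arm can. A call is refused whole if a number of a shift passes 0.05 or a number of a turn 0.15, either way. A call with a gripper value outside its range is refused whole. The fingers move at their own pace and stop on an object; "squeeze" is the grip in N (left out, the last holds). Time passes only in rows, so rows that do not move let the fingers close. It gives the time, the measured TCP pose, the force and the opening at its end, in the units of the state.
- bot.get_state(): the state, without advancing time (a new reading comes with each control period).
- vision.camera(name): name is "scene" or "top"; returns (picture, depth): 400x640x3 uint8, red, green, blue; 400x640 float32, m along the optical axis (not along the pixel's ray), 0 where there is no reading.
- vision.camera_info(name): a dict with "fx", "fy", "cx", "cy" (pixels), "position" and "rotation" of the camera in the world. Camera axes: x right, y down, z forward; pixel columns grow to the right and rows downward; lengths in m; the calibration is good to about 2 mm. A picture is of the moment at which its call begins. camera_info takes no time and is no camera call.
- bot.hand_in(): hands the job in, once; it reports no verdict.
Trained networks look in the newest picture that a camera, given by its name, has taken for a name from the list of things; names that differ only in an ending like _2 or _b are one class to them, and where a whole thing is asked for, a point or a joint stands for the part that bears it (a point fixed in the world has none). Each returns a list of dicts, best first, with "score" (0 to 1); they miss things now and then, are a little off and sometimes report something else, mostly with a low value. They report only what shows in the picture. A call takes as long as a camera call.
- finder.boxes_of(thing, camera): "point" ([row, column] as shares, 0 to 1, of the picture: columns of its width, rows of its height, amid what is visible of it).
- finder.masks_of(thing, camera): "pixels" (400x640 bool, what is visible of it) and "point" ([row, column] as shares, 0 to 1, of the picture: columns of its width, rows of its height, amid what is visible of it).
The state is a dict: "clock": time; "joint_positions": joint angles; "joint_velocities": joint speeds; "tau": joint torques, N m; "position": TCP position; "tool_rot": TCP orientation; "force": force on the tool from outside, world axes, zero at the start; "moment": the same for the moment, N m; "finger_gap": finger opening in m.
Only numpy, scipy, OpenCV 4.12 (cv2) and the standard library are available. Lean on these libraries where they do the work, as an engineer would, in place of code of your own. Each camera call takes 0.05 s, during which the arm holds its last target.

TASK

One of the rover's two suspension springs is missing. Take the long coil spring out of the parts tray, thread it over the bare upright rod and lower it all the way down onto its round seat before letting go (do not let it drop), with a slight twist should the coils snag. Leave the short spring and the spare wheel where they lie in the tray.

Things in the scene. Friction and masses are not known exactly. Their poses are not given: they have to be found in the camera images.
- spring_center (a point): centre (half-way up) of the LONG coil spring: bright steel, rigid, 60 mm tall, 36 mm outside, 28 mm inside diameter (26 clear), about 50 g, the same either way up; z along its axis. It stands upright on the floor (4 mm thick) of a fixed grey tray, 290 x 140 mm, rim 10 mm above the desk. Long spring, short spring and wheel stand in one row along the tray's middle, 90 mm apart, in any order
- rod_seat (a point): foot of the bare steel rod, on the flat top of its round black seat (44 mm wide, 65 mm above desk); z up the rod. Rod 12 mm thick, 62 mm tall, top 14 mm tapering to 4 mm. Rover is fixed. From here the controller box starts 93 mm away along x (top 22 mm above seat); the fitted spring, 36 mm wide, 60 tall, is 104 mm away along -y. The long spring fully home has its centre 30 mm above this point
- short_spring_center (a point): centre of the SHORT coil spring, a bystander standing upright in the tray: same wire and diameter (36 mm outside) but only 30 mm tall
- wheel_center (a point): centre of the spare wheel, a bystander lying flat in the tray: black tyre with treads 64 mm across, 29 mm tall

How it is judged:
By the outcome, as a careful person would: the job done as asked, in the order asked, and still so for the second after the job is handed in, with the robot touching nothing.
It also fails if it takes over 34 s, if anything falls off the work surface, if the arm or the gripper's body presses on something with over 40 N, if the wrist force passes 120 N, or if a joint passes its speed limit or range.

## Working session

There is one attempt and no reset: what is moved stays moved. The work goes in short steps, Python scripts to look and compute and a tool call to move; the robot and the scene stay as the last step left them, time stands still between calls to the robot, and variables do not carry over. Pictures are saved under pics/ and viewed, and the job is handed in when it is done.

Besides the shell and the picture viewer there is one more tool, called after "Emit:" as name(argument=value, ...) on one line, values as JSON. move_arm: Moves the arm, as the interface text tells. Its arguments: {"type":"object","properties":{"targets":{"type":"string"},"squeeze":{"type":"number"}},"required":["targets"]}

```bash
mkdir -p pics
cat > h.py <<'E'
import numpy as np,cv2
from plant import bot,vision,finder
def snap(n,f):
    p,d=vision.camera(n); cv2.imwrite('pics/'+f,p[:,:,::-1]); np.save('pics/'+n+'.npy',d); return p,d
def P(n,d):
    i=vision.camera_info(n); v,u=np.mgrid[0:400,0:640]
    c=np.stack([(u-i['cx'])/i['fx']*d,(v-i['cy'])/i['fy']*d,d],-1)
    return c@np.array(i['rotation']).T+np.array(i['position'])
E
python3 - <<'E'
from h import *
np.set_printoptions(precision=4,suppress=True)
s=bot.get_state()
for k in s: print(k,s[k])
print(bot.hold_point_z)
for n in['scene','top']:
    p,d=snap(n,n+'1.png'); i=vision.camera_info(n);print(n,i)
    W=P(n,d)
    for t in['spring_center','short_spring_center','wheel_center','rod_seat']:
        for r in finder.masks_of(t,n)[:2]:
            m=r['pixels']&(d>0); w=W[m]
            print(t,round(r['score'],2),np.array(r['point'])*[400,640],m.sum(),w.mean(0),np.percentile(w,2,0),np.percentile(w,98,0)) if m.sum() else print(t,'nod')
        for r in finder.boxes_of(t,n)[:2]:
            print('   box',t,round(r['score'],2),np.array(r['point'])*[400,640])
print(bot.get_state()['clock'])
E
```

```text
clock 0.0
joint_positions [ 1.1853  0.6001 -0.0026  1.6001  0.0018  0.9429 -0.0798]
joint_velocities [ 0.0002 -0.0002 -0.0011  0.0004  0.0008 -0.0005  0.0007]
tau [ -0.0003 -77.6451   1.564  -25.8006   0.0122   0.0091  -0.    ]
position [ 0.2202 -0.6902  0.2304]
tool_rot [-1.4885  1.5692  1.9619]
force [ 0.2416 -0.3655 -0.8031]
moment [-0.0454 -0.0267 -0.0263]
finger_gap 0.08559144012897237
0.0187
scene {'fx': 462.09237895310474, 'fy': 462.09237895310474, 'cx': 312.0649404348857, 'cy': 201.43329316417086, 'position': array([0.9159, 0.2861, 0.7542]), 'rotation': array([-2.504 , -0.0056,  2.2143])}Traceback (most recent call last):
  File "<stdin>", line 8, in <module>
  File "h.py", line 8, in P
    return c@np.array(i['rotation']).T+np.array(i['position'])
           ~~~~~~~~~~~~~~~~~~~~~~~~~~~^~~~~~~~~~~~~~~~~~~~~~~~
ValueError: operands could not be broadcast together with shapes (400,640) (3,)
```

```bash
cat > h.py <<'E'
import numpy as np,cv2
from scipy.spatial.transform import Rotation as Ro
from plant import bot,vision,finder
np.set_printoptions(precision=4,suppress=True)
def snap(n,f):
    p,d=vision.camera(n); cv2.imwrite('pics/'+f,p[:,:,::-1]); np.save('pics/'+n+'.npy',d); return p,d
def P(n,d):
    i=vision.camera_info(n); v,u=np.mgrid[0:400,0:640]
    c=np.stack([(u-i['cx'])/i['fx']*d,(v-i['cy'])/i['fy']*d,d],-1)
    return c@Ro.from_euler('xyz',i['rotation']).as_matrix().T+np.array(i['position'])
E
python3 - <<'E'
from h import *
s=bot.get_state()
print(Ro.from_euler('xyz',s['tool_rot']).as_matrix())
for n in['scene','top']:
    p,d=snap(n,n+'1.png'); i=vision.camera_info(n);print(n,i)
    W=P(n,d); np.save('pics/W'+n,W)
    for t in['spring_center','short_spring_center','wheel_center','rod_seat']:
        for r in finder.masks_of(t,n)[:2]:
            m=r['pixels']&(d>0); w=W[m]
            print(t,round(r['score'],2),np.array(r['point'])*[400,640],m.sum(),w.mean(0),np.percentile(w,2,0),np.percentile(w,98,0)) if m.sum() else print(t,'nod')
        if t=='rod_seat':
          for r in finder.boxes_of(t,n)[:2]:
            print('   box',t,round(r['score'],2),np.array(r['point'])*[400,640])
print(bot.get_state()['clock'])
E
```

```text
[[-0.0006  0.304  -0.9527]
 [ 0.0015 -0.9527 -0.304 ]
 [-1.     -0.0016  0.0002]]
scene {'fx': 462.09237895310474, 'fy': 462.09237895310474, 'cx': 312.0649404348857, 'cy': 201.43329316417086, 'position': array([0.9159, 0.2861, 0.7542]), 'rotation': array([-2.504 , -0.0056,  2.2143])}
spring_center 0.81 [259.2   465.408] 629 [0.4276 0.265  0.0374] [0.3828 0.2484 0.0037] [0.4438 0.2815 0.0654]
short_spring_center 0.89 [323.    395.584] 354 [0.6031 0.2222 0.0235] [0.5861 0.2063 0.0059] [0.6182 0.2381 0.0358]
wheel_center 0.58 [296.72  430.272] 1107 [0.5192 0.2449 0.029 ] [0.4877 0.2166 0.0114] [0.5445 0.2722 0.0342]
rod_seat 0.59 [165.68  224.384] 9111 [ 0.5375 -0.213   0.0616] [ 0.4009 -0.3335  0.0162] [ 0.6557 -0.0956  0.1134]
   box rod_seat 0.96 [168.6   222.592]
top {'fx': 407.3030764640597, 'fy': 407.3030764640597, 'cx': 318.94603205101055, 'cy': 202.81442553071622, 'position': array([ 0.4364, -0.0077,  0.8143]), 'rotation': array([-3.005 ,  0.0492, -1.5953])}
spring_center 0.98 [268.52  197.376] 407 [0.4266 0.2644 0.0408] [0.411  0.2472 0.0047] [0.4426 0.2809 0.0647]
short_spring_center 0.62 [173.32  220.288] 228 [0.6011 0.2216 0.0233] [0.5844 0.2044 0.0036] [0.617  0.2389 0.0351]
wheel_center 0.81 [224.12  212.096] 811 [0.5134 0.2398 0.029 ] [0.4863 0.2134 0.013 ] [0.5417 0.2685 0.0333]
rod_seat 0.61 [212.08  459.776] 12133 [ 0.5178 -0.2296  0.0631] [ 0.397  -0.3498  0.0346] [ 0.6385 -0.1075  0.1147]
   box rod_seat 0.62 [211.52 457.92]
0.65
```

View pics/scene1.png

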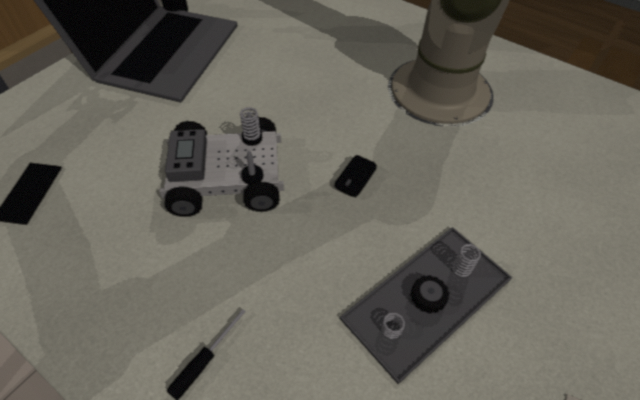

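View pics/top1.png

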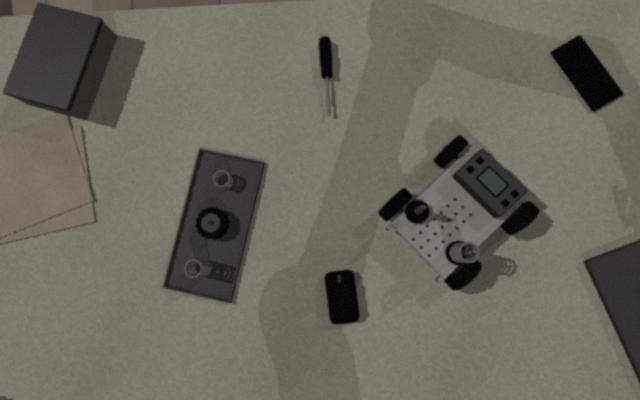

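Run:
```python
from h import *
for n,(r0,r1,c0,c1) in {'scene':(90,215,155,295),'top':(130,300,370,540)}.items():
    p=cv2.imread(f'pics/{n}1.png')[r0:r1,c0:c1]; W=np.load(f'pics/W{n}.npy')[r0:r1,c0:c1]
    z=np.clip(W[...,2]/0.15,0,1)*255; z=cv2.applyColorMap(z.astype('uint8'),cv2.COLORMAP_JET)
    k=lambda a:cv2.resize(cv2.convertScaleAbs(a,alpha=1.3),None,fx=400/p.shape[1],fy=400/p.shape[1],interpolation=0)
    cv2.imwrite(f'pics/c_{n}.png',np.hstack([k(p),k(z)]))
```

```text
(no output)
```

View pics/c_scene.png

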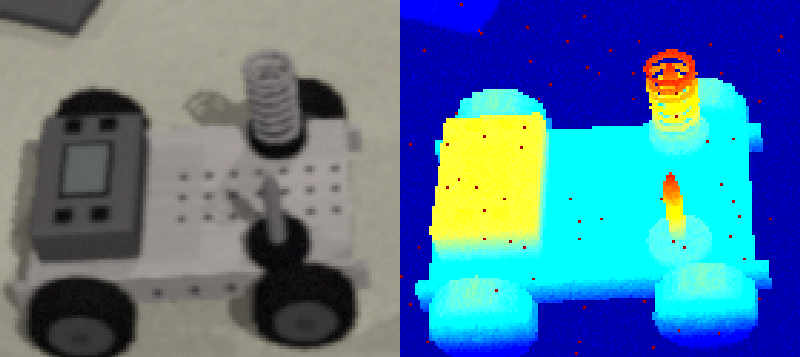

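View pics/c_top.png

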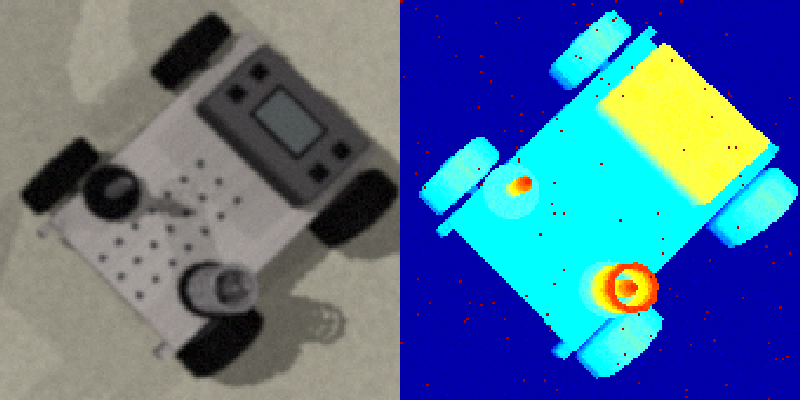

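The crops show the bare rod on its black seat at scene (~172,251) and top (~211,418). The fitted spring sits further back, at top (~252,465). I'll measure both now.

Run:
```python
from h import *
from scipy.optimize import least_squares
def circ(xy,r=None):
    f=(lambda q:np.hypot(*(xy-q[:2]).T)-(r or q[2]))
    s=least_squares(f,[*xy.mean(0),.018],loss='soft_l1',f_scale=.002); return s.x
for n,(r0,r1,c0,c1) in {'scene':(150,185,238,266),'top':(195,228,400,440)}.items():
    p=cv2.imread(f'pics/{n}1.png')[r0:r1,c0:c1]; W=np.load(f'pics/W{n}.npy')[r0:r1,c0:c1]
    z=W[...,2]; m=(z>.075)&(z<.135); w=W[m]
    for a,b in[(.075,.095),(.095,.115),(.115,.135)]:
        q=w[(w[:,2]>a)&(w[:,2]<b)]; print(n,'rod',a,len(q),np.median(q,0),q[:,2].max() if len(q) else 0)
    g=p.max(2)<60; s=(z>.058)&(z<.072)&g; w=W[s]
    e=cv2.minEnclosingCircle(w[:,:2].astype('f4')*1000)
    print(n,'seat',s.sum(),w.mean(0),np.median(w,0),e, np.percentile(w,3,0),np.percentile(w,97,0))
for n,(r0,r1,c0,c1) in {'scene':(240,282,450,485),'top':(252,285,180,215)}.items():
    W=np.load(f'pics/W{n}.npy')[r0:r1,c0:c1].reshape(-1,3)
    for a,b in[(.015,.03),(.03,.045),(.045,.058),(.058,.07)]:
        q=W[(W[:,2]>a)&(W[:,2]<b)]; print(n,'spring',a,len(q),q.mean(0),circ(q[:,:2]),circ(q[:,:2],.017))
```

```text
scene rod 0.075 43 [ 0.5234 -0.1474  0.0845] 0.09490351695450772
scene rod 0.095 46 [ 0.5235 -0.1477  0.1059] 0.11447688678717516
scene rod 0.115 33 [ 0.5216 -0.1497  0.1202] 0.12919647713917815
scene seat 314 [ 0.5255 -0.1451  0.0657] [ 0.5272 -0.1447  0.0658] ((521.07177734375, -142.10171508789062), 30.681156158447266) [ 0.5039 -0.169   0.0607] [ 0.5413 -0.1162  0.0697]
top rod 0.075 16 [ 0.5172 -0.1476  0.0875] 0.09490298182044188
top rod 0.095 24 [ 0.5183 -0.1486  0.1086] 0.11363967845666845
top rod 0.115 28 [ 0.5194 -0.1511  0.1213] 0.12799196597593598
top seat 469 [ 0.5235 -0.1466  0.0644] [ 0.523  -0.1457  0.0644] ((527.7330932617188, -145.31614685058594), 31.45743179321289) [ 0.5014 -0.1711  0.0604] [ 0.5482 -0.1237  0.0678]
scene spring 0.015 113 [0.4357 0.2663 0.0227] [0.4268 0.2655 0.0161] [0.4259 0.2654 0.018 ]
scene spring 0.03 130 [0.4278 0.2639 0.038 ] [0.4273 0.2652 0.0156] [0.4271 0.2656 0.018 ]
scene spring 0.045 129 [0.4304 0.267  0.0514] [0.4274 0.2655 0.0156] [0.4269 0.2651 0.018 ]
scene spring 0.058 152 [0.4262 0.2655 0.0633] [0.4276 0.2653 0.0156] [0.4277 0.2652 0.018 ]
top spring 0.015 71 [0.4271 0.265  0.0229] [0.4265 0.2631 0.0155] [0.4262 0.2628 0.018 ]
top spring 0.03 86 [0.4266 0.2609 0.037 ] [0.4266 0.2633 0.0156] [0.4266 0.2637 0.018 ]
top spring 0.045 77 [0.4267 0.2653 0.0511] [0.4266 0.2631 0.0155] [0.4265 0.2628 0.018 ]
top spring 0.058 119 [0.4262 0.2634 0.0628] [0.4267 0.2638 0.0157] [0.4268 0.2639 0.018 ]
```

Run:
```python
from h import *
for n in['scene','top']:
    W=np.load(f'pics/W{n}.npy').reshape(-1,3); W=W[np.isfinite(W).all(1)]
    t=np.concatenate([np.linspace([.22,-.69],[.52,-.15],15),np.linspace([.52,-.15],[.427,.2645],12)])
    for q in t[::3]:
        m=np.hypot(*(W[:,:2]-q).T)<.09; print(n,q,m.sum(),np.percentile(W[m,2],[50,99]) if m.any() else '')
```

```text
scene [ 0.22 -0.69] 2053 [0.0184 0.0478]
scene [ 0.2843 -0.5743] 2509 [0.0172 0.021 ]
scene [ 0.3486 -0.4586] 2996 [0.002  0.0197]
scene [ 0.4129 -0.3429] 1751 [0.0014 0.0687]
scene [ 0.4771 -0.2271] 4061 [0.0547 0.1259]
scene [ 0.52 -0.15] 6228 [0.0484 0.1128]
scene [ 0.4946 -0.037 ] 5727 [0.001  0.0675]
scene [0.4693 0.0761] 5802 [0.0007 0.0123]
scene [0.4439 0.1891] 6220 [0.0032 0.0635]
top [ 0.22 -0.69] 0 
top [ 0.2843 -0.5743] 3104 [0.0125 0.018 ]
top [ 0.3486 -0.4586] 7877 [0.0001 0.0178]
top [ 0.4129 -0.3429] 6576 [-0.0004  0.0655]
top [ 0.4771 -0.2271] 7482 [0.0528 0.1243]
top [ 0.52 -0.15] 7177 [0.0513 0.1004]
top [ 0.4946 -0.037 ] 7631 [-0.0001  0.8143]
top [0.4693 0.0761] 7404 [-0.0002  0.8143]
top [0.4439 0.1891] 6610 [0.0019 0.0623]
```

Emit:
move_arm(targets="1 0 0 0 0")

```text
clock: 0.75
position: [0.2203, -0.6907, 0.2313]
tool_rot: [0.895, 1.571, -1.938]
force: [0.5, 0.1, 0.7]
finger_gap: 0.0854
```

Path is clear at this height.

Emit:
move_arm(targets="0.8 0 -0.014 -0.015 0; 0.8 0 -0.028 -0.03 0; 0.8 0 -0.028 -0.03 0; 0.8 0 -0.028 -0.03 0; 0.8 0 -0.028 -0.03 0")

```text
clock: 1.25
position: [0.3113, -0.5283, 0.2314]
tool_rot: [2.04, 1.57, -0.793]
force: [0.8, -0.5, -0.4]
finger_gap: 0.0687
```

Emit:
move_arm(targets="0.8 0 -0.028 -0.03 0; 0.8 0 -0.028 -0.03 0; 0.8 0 -0.028 -0.03 0; 0.8 0 -0.028 -0.03 0; 0.8 0 -0.028 -0.03 0")

```text
clock: 1.75
position: [0.4117, -0.3493, 0.2315]
tool_rot: [2.22, 1.57, -0.613]
force: [0.5, -0.1, 0.5]
finger_gap: 0.0684
```

Emit:
move_arm(targets="0.8 0 -0.028 -0.03 0; 0.8 0 -0.028 -0.03 0; 0.8 0 -0.028 -0.03 0; 0.8 0 -0.028 -0.03 0; 0.8 0 -0.028 -0.03 0")

```text
clock: 2.25
position: [0.5121, -0.1702, 0.2316]
tool_rot: [2.446, 1.57, -0.387]
force: [1.0, -0.7, 0.6]
finger_gap: 0.0684
```

Emit:
move_arm(targets="0.8 0 -0.04 -0.005 0; 0.8 0 -0.04 -0.005 0; 0.8 0 -0.04 -0.005 0; 0.8 0 -0.04 -0.005 0; 0.8 0 -0.04 -0.005 0")

```text
clock: 2.75
position: [0.4741, 0.0279, 0.2316]
tool_rot: [2.935, 1.57, 0.102]
force: [1.4, 0.5, -0.7]
finger_gap: 0.0682
```

Emit:
move_arm(targets="0.8 0 -0.04 -0.005 0; 0.8 0 -0.04 -0.005 0; 0.8 0 -0.04 -0.005 0; 0.8 0 -0.04 -0.005 0; 0.8 0 0 0 0")

```text
clock: 3.25
position: [0.4439, 0.1907, 0.2317]
tool_rot: [-2.184, 1.568, 1.274]
force: [-1.0, -0.5, -0.4]
finger_gap: 0.0684
```

Emit:
move_arm(targets="0.8 0.02 -0.035 -0.003 0; 0.8 0.02 -0.03 -0.003 0; 0.8 0.02 -0.01 0 0; 0.8 0.02 0 0 0; 0.8 0 0 0 0")

```text
clock: 3.75
position: [0.4268, 0.2575, 0.1494]
tool_rot: [0.344, 1.567, -2.488]
force: [-0.4, -1.1, 0.4]
finger_gap: 0.0683
```

Run:
```python
from h import *
s=bot.get_state();print(s['position'],s['joint_positions'],s['finger_gap'])
R=Ro.from_euler('xyz',s['tool_rot']).as_matrix();print(R)
print('shift tool',R.T@(np.array([.427,.2645,.027])-s['position']))
p,d=snap('scene','scene2.png')
```

```text
[0.4268 0.2575 0.1494] [-0.5616  0.4581 -0.1306  2.1808  0.1175  0.5128 -2.0427] 0.06832218204324307
[[-0.003   0.3047 -0.9524]
 [-0.0023 -0.9525 -0.3047]
 [-1.      0.0013  0.0036]]
shift tool [ 0.1224 -0.0068 -0.0028]
```

View pics/scene2.png

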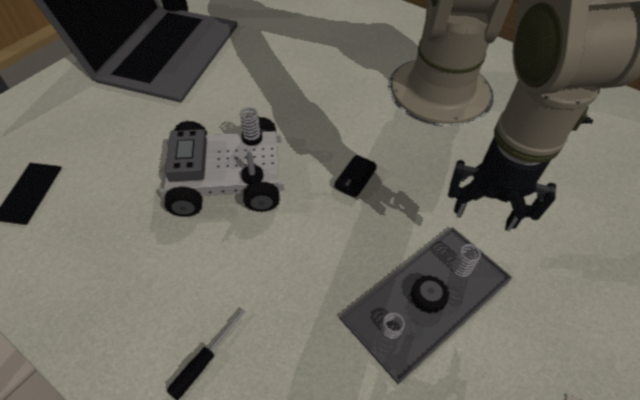

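The picture shows the open gripper at about (505,195), above the long spring at (467,260). Nothing has been disturbed. I'll centre over it and go down.

Emit:
move_arm(targets="0.8 0.02 -0.007 -0.003 0; 0.8 0.035 0 0 0; 0.8 0.035 0 0 0; 0.8 0.02 0 0 0; 0.8 0.01 0 0 0")

```text
clock: 4.3
position: [0.4289, 0.2652, 0.0307]
tool_rot: [0.843, 1.57, -1.991]
force: [-0.8, 0.1, 0.4]
finger_gap: 0.0684
```

Emit:
move_arm(targets="0.8 0 0 0 0")

```text
clock: 4.4
position: [0.4288, 0.2654, 0.0311]
tool_rot: [0.685, 1.57, -2.149]
force: [-0.6, 0.8, -0.6]
finger_gap: 0.0684
```

Run:
```python
from h import *
s=bot.get_state();print(s['position'],s['force'])
R=Ro.from_euler('xyz',s['tool_rot']).as_matrix()
print('shift tool',R.T@(np.array([.427,.2645,.027])-s['position']))
p,d=snap('top','top3.png');p2,d=snap('scene','scene3.png')
k=lambda a:cv2.resize(a[:,:,::-1],(390,390))
cv2.imwrite('pics/c3.png',np.hstack([k(p[210:330,140:260]),k(p2[190:310,400:520])]))
```

```text
[0.4288 0.2654 0.0311] [-0.5897  0.8377 -0.5737]
shift tool [0.0041 0.0003 0.002 ]
```

View pics/c3.png

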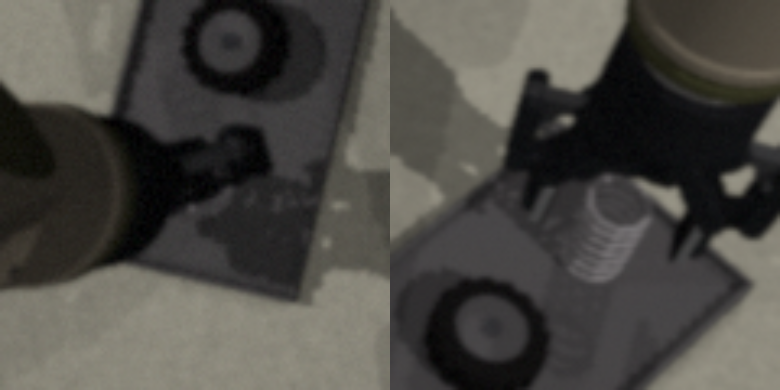

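The spring stands between the two fingers, and the wheel is clear of them. I'll close now.

Emit:
move_arm(targets="0.8 0.003 0 0.002 0; 0.35 0 0 0 0; 0 0 0 0 0; 0 0 0 0 0; 0 0 0 0 0", squeeze=35)

```text
clock: 5.0
position: [0.4268, 0.2654, 0.0288]
tool_rot: [-2.803, 1.57, 0.647]
force: [-0.6, -0.6, 6.0]
finger_gap: 0.0339
```

Emit:
move_arm(targets="0 0 0 0 0; 0 0 0 0 0; 0 0 0 0 0; 0 -0.005 0 0 0; 0 -0.01 0 0 0")

```text
clock: 5.5
position: [0.4262, 0.265, 0.0433]
tool_rot: [0.36, 1.57, -2.473]
force: [0.2, -0.4, -0.6]
finger_gap: 0.0334
```

Run:
```python
from h import *
s=bot.get_state();print(s['position'],s['force'],s['finger_gap'])
p2,d=snap('scene','scene4.png')
k=lambda a:cv2.resize(a[:,:,::-1],(600,600))
cv2.imwrite('pics/c4.png',k(p2[180:300,400:520]))
```

```text
[0.4262 0.265  0.0433] [ 0.1909 -0.4101 -0.5566] 0.03335870375809742
```

View pics/c4.png

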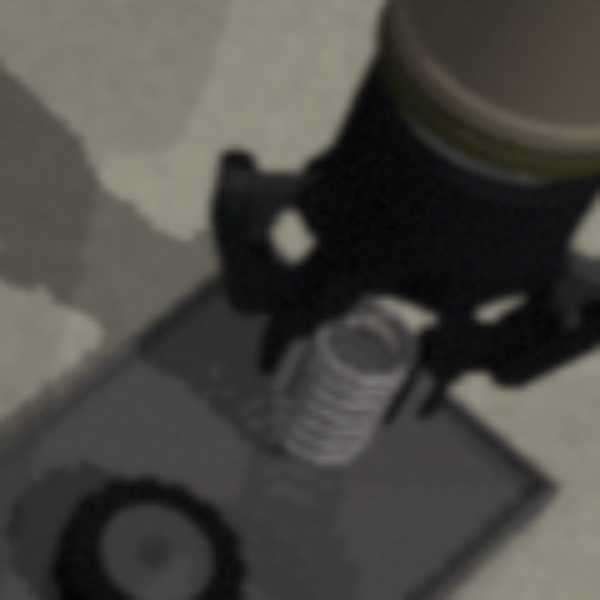

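The spring is held and upright, with a 33 mm gap. I'll lift.

Emit:
move_arm(targets="0 -0.025 0 0 0; 0 -0.035 0 0 0; 0 -0.035 0 0 0; 0 -0.035 0 0 0; 0 -0.025 0 0 0")

```text
clock: 6.05
position: [0.4268, 0.2652, 0.201]
tool_rot: [-2.821, 1.568, 0.629]
force: [0.1, 0.0, -0.3]
finger_gap: 0.0335
```

Emit:
move_arm(targets="0 0 0.015 0.002 0; 0 0 0.025 0.003 0; 0 0 0.03 0.003 0; 0 0 0.035 0.004 0; 0 0 0.035 0.004 0")

```text
clock: 6.55
position: [0.4534, 0.125, 0.1978]
tool_rot: [0.291, 1.57, -2.542]
force: [2.0, 0.1, -0.9]
finger_gap: 0.0337
```

```bash
cat > m.py <<'E'
from h import *
import sys
def held(tag):
    s=bot.get_state(); tcp=np.array(s['position']);print('tcp',tcp,s['force'],s['finger_gap'])
    R=Ro.from_euler('xyz',s['tool_rot']).as_matrix();print(R)
    for n in ['scene','top']:
        p,d=snap(n,n+tag+'.png'); W=P(n,d); r=finder.masks_of('spring_center',n)
        for q in r[:3]:
            m=q['pixels']&(d>0); w=W[m]
            if m.any():
                k=np.hypot(*(w[:,:2]-tcp[:2]).T)<.04
                w=w[k]
                if len(w)>20: print(n,round(q['score'],2),np.array(q['point'])*[400,640],k.sum(),w.mean(0),np.percentile(w,[1,50,99],0).ravel())
held(sys.argv[1])
E
python3 m.py 5
```

```text
tcp [0.4534 0.125  0.1978] [ 2.0316  0.0548 -0.8513] 0.03366485725374948
[[-0.0008  0.3042 -0.9526]
 [-0.0005 -0.9526 -0.3042]
 [-1.      0.0003  0.0009]]
scene 0.6 [172.2 404.8] 631 [0.4578 0.1274 0.2101] [0.4369 0.1113 0.1761 0.4626 0.1276 0.2131 0.4713 0.1423 0.2343]
```

View pics/scene5.png

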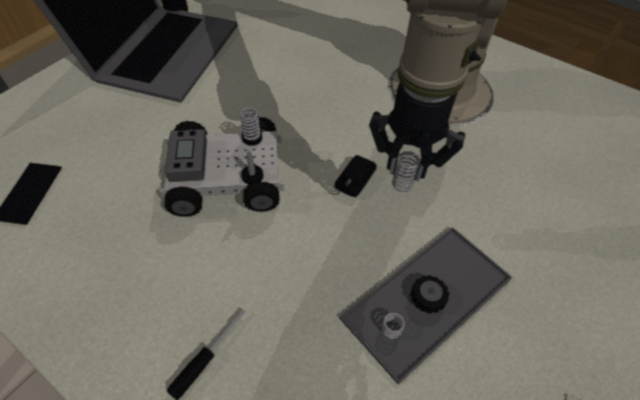

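The scene shows the long spring held upright at about (170,405), with the wheel and short spring undisturbed. The spring's bottom is about 23–24 mm below the TCP, so fully home should be at TCP z ≈ 0.089.

Emit:
move_arm(targets="0 0 0.035 0.0025 0; 0 0 0.04 0.003 0; 0 0 0.04 0.003 0; 0 0 0.04 0.003 0; 0 0 0.04 0.003 0")

```text
clock: 7.25
position: [0.4996, -0.0633, 0.198]
tool_rot: [-1.599, 1.57, 1.854]
force: [0.5, 0.5, -0.8]
finger_gap: 0.0336
```

Emit:
move_arm(targets="0 0 0.035 0.0025 0; 0 0 0.025 0.001 0; 0 0 0.012 0 0; 0 0 0.005 0 0; 0 0 0 0 0")

```text
clock: 7.75
position: [0.5195, -0.1366, 0.198]
tool_rot: [-1.328, 1.57, 2.123]
force: [-0.1, 1.2, -1.1]
finger_gap: 0.0335
```

```bash
python3 m.py 6
```

```text
tcp [ 0.5195 -0.1366  0.198 ] [-0.1413  1.1505 -1.0511] 0.03352247658361141
[[-0.0003  0.3049 -0.9524]
 [ 0.0005 -0.9524 -0.3049]
 [-1.     -0.0006  0.0001]]
```

View pics/scene6.png

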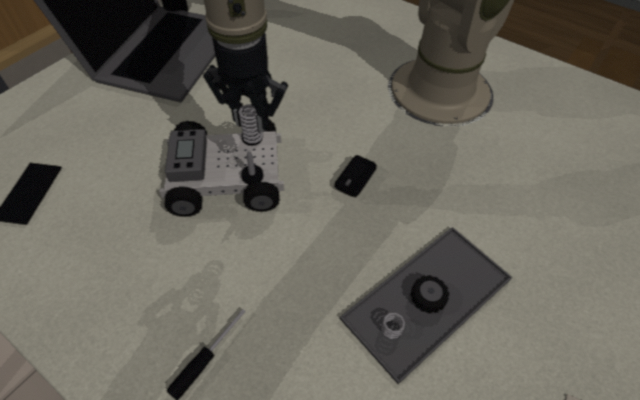

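```bash
cat > hs.py <<'E'
from h import *
from scipy.optimize import least_squares
def fit(q,r=.0165):
    f=lambda c:np.hypot(*(q-c).T)-r
    return least_squares(f,q.mean(0),loss='soft_l1',f_scale=.0015).x
def show(n,p,d,r0,r1,c0,c1,out):
    W=P(n,d)[r0:r1,c0:c1]; z=np.clip(W[...,2]/0.25,0,1)*255
    k=lambda a:cv2.resize(a,(390,390),interpolation=0)
    cv2.imwrite(out,np.hstack([k(p[r0:r1,c0:c1,::-1]),k(cv2.applyColorMap(z.astype('uint8'),2))]))
E
python3 - <<'E'
from hs import *
p=cv2.imread('pics/scene6.png')[:,:,::-1]; d=np.load('pics/scene.npy')
show('scene',p,d,70,190,190,310,'pics/c6.png')
W=P('scene',d)[90:150,235:265].reshape(-1,3); b=p[90:150,235:265].reshape(-1,3).max(1)
tcp=np.array([.5195,-.1366]);k=(np.hypot(*(W[:,:2]-tcp).T)<.035)&(W[:,2]>.15)&(b>90); w=W[k]
print(k.sum(),np.percentile(w,[1,50,99],0))
for a in np.arange(.16,.24,.012):
    q=w[(w[:,2]>a)&(w[:,2]<a+.012)]
    if len(q)>8: print(a,len(q),fit(q[:,:2]),q.min(0),q.max(0))
E
```

```text
149 [[ 0.5075 -0.1572  0.1765]
 [ 0.5303 -0.1253  0.2057]
 [ 0.5361 -0.1179  0.2456]]
0.17200000000000001 29 [ 0.5191 -0.136 ] [ 0.5069 -0.1306  0.1741] [ 0.5349 -0.1177  0.1825]
0.18400000000000002 23 [ 0.5183 -0.1357] [ 0.5159 -0.1316  0.1861] [ 0.5359 -0.1182  0.1954]
0.19600000000000004 34 [ 0.5189 -0.1359] [ 0.5208 -0.1377  0.1966] [ 0.5365 -0.1111  0.2077]
0.20800000000000005 17 [ 0.5195 -0.1367] [ 0.5045 -0.1453  0.2084] [ 0.5354 -0.1211  0.2191]
0.22000000000000006 16 [ 0.5185 -0.1347] [ 0.5268 -0.1419  0.2237] [ 0.5357 -0.1202  0.2319]
0.23200000000000007 28 [ 0.5188 -0.1354] [ 0.5095 -0.1575  0.2322] [ 0.5362 -0.1215  0.2437]
```

View pics/c6.png

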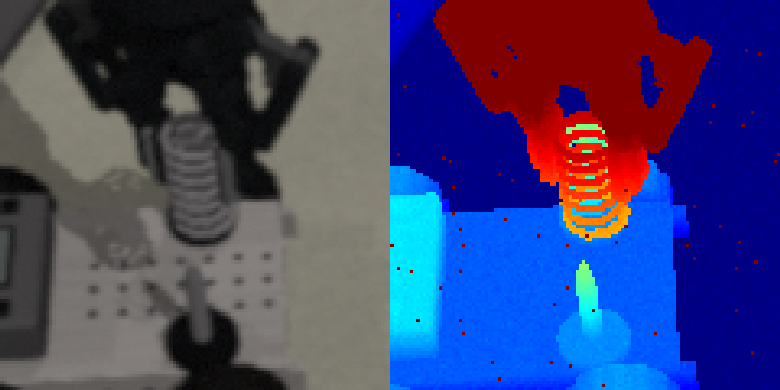

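Run:
```python
from hs import *
d=np.load('pics/scene.npy')
for n,(r0,r1,c0,c1),W in [('s1',(150,185,238,266),np.load('pics/Wscene.npy')),('s6',(150,185,238,266),P('scene',d)),('t1',(195,228,400,440),np.load('pics/Wtop.npy'))]:
    w=W[r0:r1,c0:c1].reshape(-1,3)
    for a,b in[(.072,.09),(.09,.112)]:
        q=w[(w[:,2]>a)&(w[:,2]<b)]; q=q[np.hypot(*(q[:,:2]-[.52,-.15]).T)<.015]
        cam=vision.camera_info('scene' if n[0]=='s' else 'top')['position'][:2]
        u=cam-[.52,-.15];u/=np.hypot(*u)
        print(n,a,len(q),fit(q[:,:2],.006), q[:,:2].mean(0)-.0047*u)
```

```text
s1 0.072 38 [ 0.5199 -0.152 ] [ 0.5196 -0.1518]
s1 0.09 50 [ 0.5198 -0.1518] [ 0.5198 -0.1517]
s6 0.072 35 [ 0.5198 -0.152 ] [ 0.5195 -0.1519]
s6 0.09 52 [ 0.5197 -0.152 ] [ 0.5199 -0.152 ]
t1 0.072 12 [ 0.5209 -0.1527] [ 0.5206 -0.1524]
t1 0.09 23 [ 0.5207 -0.1528] [ 0.5208 -0.1533]
```

Emit:
move_arm(targets="0 0 0.008 0.002 0; 0 0.005 0.008 0.002 0; 0 0.015 0 0 0; 0 0.015 0 0 0; 0 0 0 0 0")

```text
clock: 8.45
position: [0.5193, -0.1547, 0.1615]
tool_rot: [-0.45, 1.568, 2.999]
force: [-0.3, 0.9, -1.2]
finger_gap: 0.0335
```

```bash
cat > c.py <<'E'
from hs import *
import sys
t=sys.argv[1]
s=bot.get_state();tcp=np.array(s['position']);print('tcp',tcp,s['force'],s['finger_gap'],s['clock'])
p,d=snap('scene',f'scene{t}.png'); show('scene',p,d,70,190,190,310,f'pics/c{t}.png')
W=P('scene',d)[90:185,235:265].reshape(-1,3); b=p[90:185,235:265].reshape(-1,3).max(1)
h=np.hypot(*(W[:,:2]-[.52,-.152]).T)
k=(h<.03)&(h>.009)&(W[:,2]>.069)&(b>90); w=W[k]
print(k.sum(),np.percentile(w,[1,50,99],0))
lo=tcp[2]-.025
for a in lo+np.arange(5)*.012:
    q=w[(w[:,2]>a)&(w[:,2]<a+.012)]
    if len(q)>8: print(a,len(q),fit(q[:,:2]),q[:,2].min(),q[:,2].max())
E
python3 c.py 7
```

```text
tcp [ 0.5193 -0.1547  0.1615] [-0.316   0.9244 -1.2071] 0.03346114252211536 8.45
173 [[ 0.4993 -0.1745  0.1379]
 [ 0.5302 -0.144   0.1578]
 [ 0.5367 -0.1321  0.2247]]
0.13647887333848535 54 [ 0.5188 -0.1539] 0.13750709304817033 0.14842739939265936
0.14847887333848536 40 [ 0.5189 -0.1541] 0.14865368868349704 0.1601140003566044
0.16047887333848534 15 [ 0.5189 -0.1543] 0.16057697834976925 0.17120887205937063
0.17247887333848536 16 [ 0.5184 -0.1535] 0.17252555482948606 0.18162397999925484
0.18447887333848534 25 [ 0.5183 -0.1537] 0.1868092278537501 0.19642430934760957
```

View pics/c7.png

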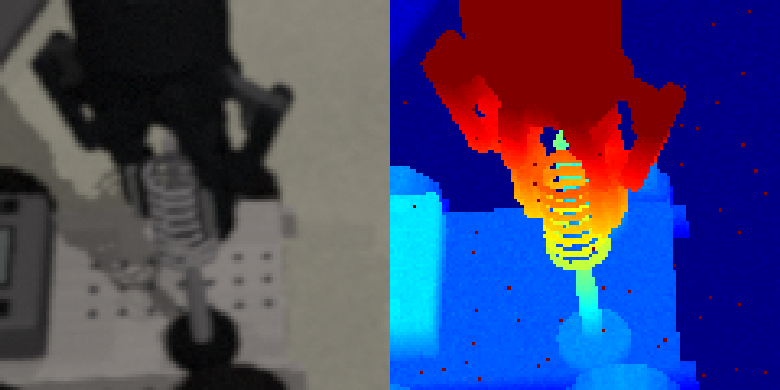

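The spring's lower end is about 2 mm off the rod axis, at (0.5188,-0.154) against (0.520,-0.152). I'll trim that and lower it slowly.

Emit:
move_arm(targets="0 0 -0.0015 -0.0015 0; 0 0.01 0 0 0; 0 0.012 0 0 0; 0 0.012 0 0 0; 0 0 0 0 0")

```text
clock: 9.0
position: [0.5204, -0.1519, 0.1273]
tool_rot: [-0.515, 1.568, 2.935]
force: [-0.2, 0.7, -0.3]
finger_gap: 0.0334
```

```bash
python3 c.py 8
```

```text
tcp [ 0.5204 -0.1519  0.1273] [-0.1784  0.667  -0.282 ] 0.03339764811136349 9.0
153 [[ 0.5099 -0.1627  0.1056]
 [ 0.531  -0.14    0.1338]
 [ 0.5371 -0.1263  0.1642]]
0.10230027442929465 41 [ 0.5199 -0.1518] 0.10454657664224443 0.11093545102489444
0.11430027442929465 26 [ 0.5197 -0.1512] 0.11491022999697997 0.12612644646560722
0.12630027442929465 22 [ 0.5379 -0.1256] 0.12653009480269206 0.13809028419918845
0.13830027442929466 19 [ 0.5194 -0.152 ] 0.14047209007384232 0.1470348245561386
0.15030027442929467 26 [ 0.5194 -0.1514] 0.15080741449777368 0.1622582674156977
```

Threaded on the rod, centred and free of contact force. The remaining drop is about 38 mm.

Emit:
move_arm(targets="0 0.008 0 0 0; 0 0.01 0 0 0; 0 0.008 0 0 0; 0 0.004 0 0 0; 0 0 0 0 0")

```text
clock: 9.55
position: [0.521, -0.1521, 0.0985]
tool_rot: [-0.505, 1.569, 2.946]
force: [0.9, 0.4, 0.5]
finger_gap: 0.0339
```

Emit:
move_arm(targets="0 0.003 0 0 0; 0 0.002 0 0 0; 0 0 0 0 0")

```text
clock: 9.85
position: [0.5214, -0.1522, 0.0942]
tool_rot: [-0.224, 1.571, -3.057]
force: [-0.2, -0.5, -0.1]
finger_gap: 0.034
```

Emit:
move_arm(targets="0 0.002 0 0 0; 0 0.001 0 0 0; 0 0 0 0 0")

```text
clock: 10.15
position: [0.5214, -0.1522, 0.0912]
tool_rot: [-0.473, 1.571, 2.978]
force: [0.2, 0.9, -0.4]
finger_gap: 0.0338
```

Emit:
move_arm(targets="0 0.001 0 0 0; 0 0 0 0 0")

```text
clock: 10.35
position: [0.5214, -0.1522, 0.0902]
tool_rot: [-0.389, 1.571, 3.062]
force: [0.8, -1.1, -0.6]
finger_gap: 0.0335
```

Emit:
move_arm(targets="0 0.001 0 0 0; 0 0 0 0 0")

```text
clock: 10.55
position: [0.5215, -0.1523, 0.0898]
tool_rot: [2.332, 1.57, -0.501]
force: [-2.2, -0.4, 6.4]
finger_gap: 0.0335
```

Emit:
move_arm(targets="0 0.0005 0 0 0; 0 0 0 0 0")

```text
clock: 10.75
position: [0.5215, -0.1523, 0.0897]
tool_rot: [2.398, 1.57, -0.434]
force: [-3.4, 0.6, 12.5]
finger_gap: 0.0336
```

```bash
python3 c.py 9
```

```text
tcp [ 0.5215 -0.1523  0.0897] [-3.4027  0.5777 12.4762] 0.03355416829609344 10.75
86 [[ 0.5132 -0.1612  0.0698]
 [ 0.5321 -0.1403  0.108 ]
 [ 0.5378 -0.1339  0.1267]]
0.06473004889054601 13 [ 0.5228 -0.1525] 0.06907697733121043 0.072988335251998
0.07673004889054601 14 [ 0.5195 -0.1517] 0.07859796542535291 0.08855418051028197
0.088730048890546 12 [ 0.5435 -0.1291] 0.08930394888357562 0.0993180736046293
0.11273004889054601 21 [ 0.5205 -0.152 ] 0.11357833378351467 0.12463885200663538
```

View pics/c9.png

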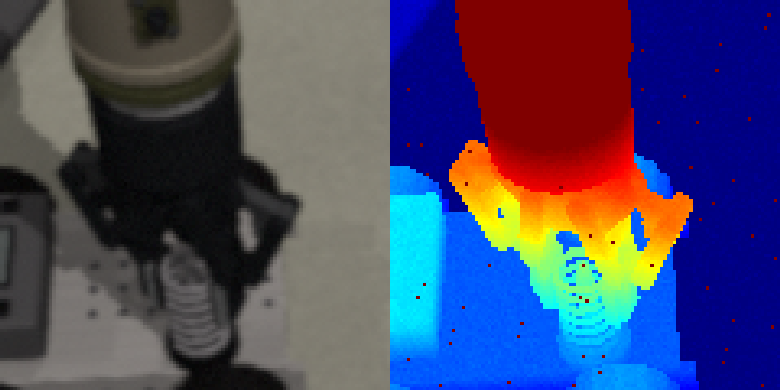

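The spring is home. The lowest coils are at the seat, the top is at about 0.125–0.127 m, and the seat pushes back with 12 N. I'll ease off and open.

Emit:
move_arm(targets="0 -0.0006 0 0 0; 0.55 0 0 0 0; 0.7 0 0 0 0; 0.8 0 0 0 0; 0.8 0 0 0 0", squeeze=20)

```text
clock: 11.3
position: [0.5214, -0.1522, 0.0892]
tool_rot: [-0.515, 1.571, 2.936]
force: [0.3, -0.7, 0.5]
finger_gap: 0.0687
```

```bash
python3 c.py 10
```

```text
tcp [ 0.5214 -0.1522  0.0892] [ 0.3188 -0.673   0.4826] 0.06872953048019274 11.3
147 [[ 0.5107 -0.167   0.0708]
 [ 0.5294 -0.1387  0.1106]
 [ 0.538  -0.1341  0.1272]]
0.06419008110326785 10 [ 0.5218 -0.1523] 0.06965723772948762 0.07434413639146398
0.07619008110326785 13 [ 0.5197 -0.152 ] 0.07920769787887794 0.08779809172397524
0.08819008110326784 27 [ 0.5209 -0.152 ] 0.08841985099138738 0.10005964112509513
0.10019008110326785 25 [ 0.5212 -0.1521] 0.10047989848083472 0.11091160906918529
0.11219008110326785 35 [ 0.5207 -0.1516] 0.11364878761251895 0.12408184450498472
```

View pics/c10.png

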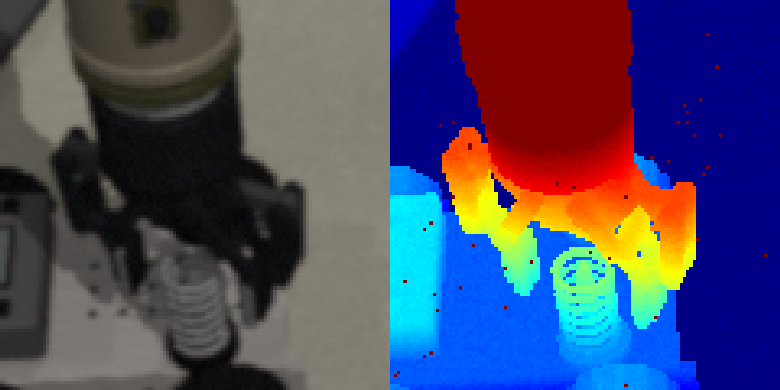

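Released, and the spring stands straight on the seat. I'll retreat straight up.

Emit:
move_arm(targets="0.8 -0.01 0 0 0; 0.8 -0.025 0 0 0; 0.8 -0.035 0 0 0; 0.8 -0.035 0 0 0; 0.8 -0.035 0 0 0")

```text
clock: 11.85
position: [0.5211, -0.1521, 0.2315]
tool_rot: [3.055, 1.571, 0.222]
force: [0.9, -0.4, 0.4]
finger_gap: 0.0685
```

Emit:
move_arm(targets="0.8 -0.02 -0.03 0 0; 0.8 0 -0.035 0 0; 0.8 0 -0.035 0 0; 0.8 0 -0.02 0 0; 0.8 0 0 0 0")

```text
clock: 12.35
position: [0.4841, -0.0351, 0.2503]
tool_rot: [-2.507, 1.57, 0.948]
force: [0.8, -0.4, -0.2]
finger_gap: 0.0681
```

Emit:
move_arm(targets="0.8 0 0 0 0; 0.8 0 0 0 0")

```text
clock: 12.55
position: [0.4852, -0.0389, 0.2496]
tool_rot: [2.023, 1.57, -0.811]
force: [-0.5, 0.5, 0.4]
finger_gap: 0.0683
```

```bash
python3 c.py 11
python3 - <<'E'
from hs import *
p,d=snap('top','top11.png'); W=P('top',d)
for n in['scene','top']:
  for t in['short_spring_center','wheel_center']:
    for r in finder.masks_of(t,n)[:1]: print(n,t,r['score'],np.array(r['point'])*[400,640])
E
```

```text
tcp [ 0.4852 -0.0389  0.2496] [-0.4521  0.469   0.4242] 0.06832123559110458 12.55
224 [[ 0.505  -0.1681  0.0705]
 [ 0.5216 -0.1392  0.1178]
 [ 0.5373 -0.1336  0.1271]]
scene short_spring_center 0.79 [324.6   394.624]
scene wheel_center 0.75 [294.6   428.416]
top short_spring_center 0.59 [174.32  219.328]
top wheel_center 0.89 [225.6   212.992]
```

View pics/scene11.png

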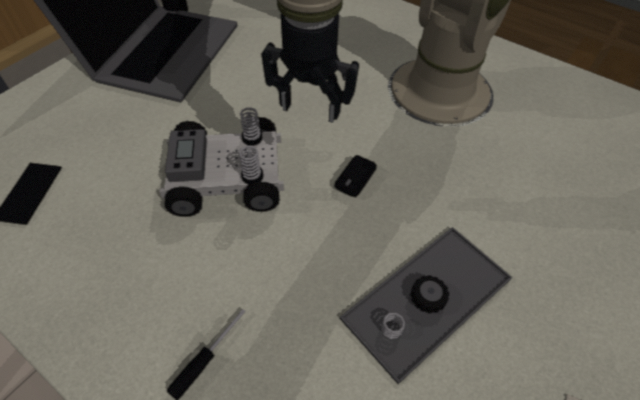

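View pics/c11.png

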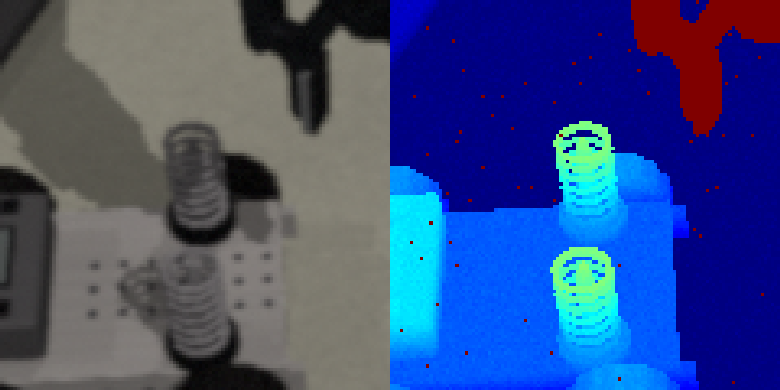

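The final pictures show both springs seated at the same height, at scene (~124,250) and (~163,250). The wheel (295,429) and short spring (324,395) haven't moved, and the gripper is clear.

```bash
python3 -c "
from plant import bot
print(bot.hand_in())"
```

```text
the job is handed in; nothing more can be done
None
```

The long spring is on the bare rod, resting on its round seat, and I handed the job in at about 12.7 s of the 34 s allowed. I gripped it in the tray, threaded it over the rod and lowered it until the seat pushed back with 6 N, then 12 N. Only then did I ease off, open the fingers and back away. No twist was needed.

**Last checks:**
- **Height:** the top of the spring is at about 0.125–0.127 m, level with the fitted spring; the expected height is 0.125 m.
- **Position:** its axis is within about 1 mm of the rod, and it stands upright.
- **Bystanders:** the wheel and short spring are where they were, within a pixel or two.
- **Gripper:** it is empty and about 0.12 m away horizontally, touching nothing.

**Checks that failed or disagreed:**
- **Spring detector:** it missed the held spring in the top view once, and in both views once. I measured the spring from the scene camera's depth instead.
- **Rod position:** the two cameras differed by about 1 mm, well inside the 7 mm clearance.
- **Circle fits:** two of the fits to slices of the spring were clearly wrong because they picked up the fingers, so I ignored them.

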